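# Lay out stripped fitting parts in reverse order for reassembly

### The job

The four parts on the metal strip-down rail stand in the order in which they came off, the first one next to the rail's red end. Lay them out for refitting on the wooden board in the reverse order: the last one off (farthest from the rail's red end) goes on the pad next to the board's red end, and so on to the first one off on the pad farthest from it. Set each down centred on its pad, the same way up as it was (the bolt lying), let go, and leave the yellow screwdriver and the tape measure beside the work where they are.

Things in the scene. Friction and masses are not known exactly. Their poses are not given: they have to be found in the camera images.
- rail: Strip-down rail, where the parts start: fixed flat aluminium bar 84 x 308 mm, 10 mm thick, red end block (16 mm long, 6 mm higher) at its +y end, dark strip at the other. Origin: centre of the underside, on the bench; x across, y along towards the red end, z up. Its four places, each with a square tag plate, are centred at y = +105, +35, -35, -105 mm, x = 0 in its frame.
- board: Assembly board, where the parts go: fixed plywood board 84 x 308 mm, 16 mm thick, red end block (16 mm long, 6 mm higher) at its +y end, dark strip at the other. Origin: centre of the underside, on the bench; x across, y along towards the red end, z up. Four empty round black pads with white rims (64 mm, flush with the top) are centred at y = +105, +35, -35, -105 mm, x = 0 in its frame.
- plate_blue: Blue square tag plate, 64 x 64 x 6 mm, fixed on the rail; the brass nipple starts on it. Origin: centre of its underside; its top is 6 mm higher, 16 mm above the bench. Axes parallel to the rail's. Which of the rail's four places it occupies changes from start to start; it stays there.
- plate_yellow: Yellow square tag plate, 64 x 64 x 6 mm, fixed on the rail; the pipe cap starts on it. Origin: centre of its underside; its top is 6 mm higher, 16 mm above the bench. Axes parallel to the rail's. Which of the rail's four places it occupies changes from start to start; it stays there.
- plate_green: Green square tag plate, 64 x 64 x 6 mm, fixed on the rail; the hex nut starts on it. Origin: centre of its underside; its top is 6 mm higher, 16 mm above the bench. Axes parallel to the rail's. Which of the rail's four places it occupies changes from start to start; it stays there.
- plate_black: Black square tag plate, 64 x 64 x 6 mm, fixed on the rail; the hex bolt starts on it. Origin: centre of its underside; its top is 6 mm higher, 16 mm above the bench. Axes parallel to the rail's. Which of the rail's four places it occupies changes from start to start; it stays there.
- brass_nipple: Brass pipe nipple standing upright, 42 mm tall, with a hexagon round its middle, 38 mm across the flats (along its own x) and 43 mm over the corners (along y). Origin: centre of its underside; z up as it starts. It starts within 5 mm of its plate's centre and must stay the same way up.
- pipe_cap: Black round pipe cap, 58 mm in diameter, 30 mm tall, standing with its open side up. Origin: centre of its underside; z up as it starts. It starts within 5 mm of its plate's centre and must stay the same way up.
- hex_nut: Plain steel hexagon nut lying flat, 24 mm across the flats (along its own x), 27 mm over the corners (along y), 13 mm tall. Origin: centre of its underside; z up as it starts. It starts within 5 mm of its plate's centre and must stay the same way up.
- hex_bolt: Short steel hexagon bolt lying on its side, 47 mm long (along its own x), 18 mm wide over the head (along y), 16 mm tall. Its length starts roughly along the rail. Origin: middle of its underside. It starts within 5 mm of its plate's centre; it has to lie on its pad, not stand on its head.
- screwdriver: Screwdriver with a yellow handle lying on the bench beyond the work, 31 x 205 x 31 mm, long along its own y. Bystander. Origin: centre of the underside.
- tape_measure: Black and red tape measure standing on the bench to the left of the work, 32 x 84 x 65 mm. Bystander. Origin: centre of the underside.
Mind the look-alikes: they are no part of the job. Leave any blue or pink look-alike of the brass_nipple alone.

How it is judged (in metres and radians):
At the end, for the whole second after the job is handed in: Each part rests, released, on the board pad mirroring its plate's place on the rail (nearest the rail's red end: farthest from the board's), within 12 mm of the pad's centre along and across, underside within 6 mm of the board's top; nipple, cap, nut tilted under 0.15 rad (((y of plate_blue in the frame of rail between 0.085 and 0.125 m and y of brass_nipple in the frame of board between -0.117 and -0.093 m) or (y of plate_blue in the frame of rail between 0.015 and 0.055 m and y of brass_nipple in the frame of board between -0.047 and -0.023 m) or (y of plate_blue in the frame of rail between -0.055 and -0.015 m and y of brass_nipple in the frame of board between 0.023 and 0.047 m) or (y of plate_blue in the frame of rail between -0.125 and -0.085 m and y of brass_nipple in the frame of board between 0.093 and 0.117 m)) and x of brass_nipple in the frame of board between -0.012 and 0.012 m and z of brass_nipple in the frame of board between 0.01 and 0.022 m and angle between each of brass_nipple, pipe_cap, hex_nut's own z axis and vertical below 0.15 rad and linear speed of each of brass_nipple, pipe_cap, hex_nut, hex_bolt below 0.02 m/s and contact force between each of brass_nipple, pipe_cap, hex_nut, hex_bolt and the fingers below 0.05 N and ((y of plate_yellow in the frame of rail between 0.085 and 0.125 m and y of pipe_cap in the frame of board between -0.117 and -0.093 m) or (y of plate_yellow in the frame of rail between 0.015 and 0.055 m and y of pipe_cap in the frame of board between -0.047 and -0.023 m) or (y of plate_yellow in the frame of rail between -0.055 and -0.015 m and y of pipe_cap in the frame of board between 0.023 and 0.047 m) or (y of plate_yellow in the frame of rail between -0.125 and -0.085 m and y of pipe_cap in the frame of board between 0.093 and 0.117 m)) and x of pipe_cap in the frame of board between -0.012 and 0.012 m and z of pipe_cap in the frame of board between 0.01 and 0.022 m and ((y of plate_green in the frame of rail between 0.085 and 0.125 m and y of hex_nut in the frame of board between -0.117 and -0.093 m) or (y of plate_green in the frame of rail between 0.015 and 0.055 m and y of hex_nut in the frame of board between -0.047 and -0.023 m) or (y of plate_green in the frame of rail between -0.055 and -0.015 m and y of hex_nut in the frame of board between 0.023 and 0.047 m) or (y of plate_green in the frame of rail between -0.125 and -0.085 m and y of hex_nut in the frame of board between 0.093 and 0.117 m)) and x of hex_nut in the frame of board between -0.012 and 0.012 m and z of hex_nut in the frame of board between 0.01 and 0.022 m and ((y of plate_black in the frame of rail between 0.085 and 0.125 m and y of hex_bolt in the frame of board between -0.117 and -0.093 m) or (y of plate_black in the frame of rail between 0.015 and 0.055 m and y of hex_bolt in the frame of board between -0.047 and -0.023 m) or (y of plate_black in the frame of rail between -0.055 and -0.015 m and y of hex_bolt in the frame of board between 0.023 and 0.047 m) or (y of plate_black in the frame of rail between -0.125 and -0.085 m and y of hex_bolt in the frame of board between 0.093 and 0.117 m)) and x of hex_bolt in the frame of board between -0.012 and 0.012 m and z of hex_bolt in the frame of board between 0.01 and 0.022 m); the robot touches nothing.
It fails at once if the screwdriver is shifted by more than 30 mm (distance of screwdriver from where it was at the start of the episode above 0.03 m).
It fails at once if the tape measure is shifted by more than 30 mm (distance of tape_measure from where it was at the start of the episode above 0.03 m).
It also fails if it takes over 93 s, if anything falls off the work surface, if the arm or the gripper's body presses on something with over 40 N, if the wrist force passes 120 N, or if a joint passes its speed limit or range.

### The arm

A 6-joint arm with a two-finger parallel gripper is mounted at the origin on the work surface; the furniture and walls round the work are solid. World frame = base frame: x ahead of the robot, y to its left, z up, the work surface at z = 0. Lengths are in mm, angles in rad, forces in N, time in s.
With the tool pointing down it reaches from about 350 to 975 mm from the base axis. Payload 7.1 kg.
Tool frame: the origin (TCP) lies between the finger pads; the fingertips stand 19 mm ahead of it and the grasp point (between the pads) is the TCP (ctrl.finger_overhang is the distance from the TCP to the fingertips, in mm); z points along the fingers, y is the line along which they close (so a half turn about z gives the same grasp; the last joint's range is limited). The gripper opens to 88 mm and grips with 3 to 60 N. Pads are 20 mm wide; open, the fingers measure 115 mm over their backs; the gripper's body (75 mm by 178 mm) begins 61 mm behind the grasp point.
Start: joints at [-0.019, 0.423, 1.63, -0, 1.089, -0.019], TCP at [624.984, 0.026, 241.675] pointing down, gripper open.
Joint ranges: [-3, 3], [-0.9, 2.11], [0.09, 2.58], [-1.31, 4.45], [0.11, 2.69], [-2.54, 2.54]. Speed limits (rad/s): [2.39, 2.39, 3.01, 3.14, 3.14, 3.14].

### API

Orientations are given as a rotation vector (axis times angle).
In Python, from workcell import ctrl gives the robot as it stands. The module is installed in compiled form; this text tells all that it offers.
- The arm moves only by the tool arm_command, never from a script. Its argument "rows" is one flat list of numbers, 7 for each row, row after row: the turn, a rotation vector about the tool's x, y, z scaled (see below), then the shift along the tool's x, y, z scaled (see below), then the opening, from -1 (shut) to 1 (fully open). A call has 1 to 5 rows; each row is the pose to reach, as a shift and turn from the pose commanded when the call began, along the tool's axes at that moment, turning the shorter way round; what a row does not reach only later rows make up. The controller multiplies each number of a shift by 80 mm and each number of a turn by 180 degrees. A row lasts 1/10 s, in which the tool goes at most 50 mm and 8.59 degrees, less where a joint would pass 70% of its speed; a pose out of reach is approached as far as the arm can. A call with a number of a shift or a turn outside -1 to 1 is refused whole. A call with a gripper value outside its range is refused whole. The fingers move at their own pace and stop on an object; the grip force is fixed at half the most. Time passes only in rows, so rows that repeat a pose let the fingers close. It gives the time, the measured TCP pose, the force, the opening and the grip force at its end, in the units of the state.
- ctrl.get_obs(): the state, without advancing time (a new reading comes with each control period).
- ctrl.get_image(name): name is "scene" or "side" or "wrist"; returns (picture, depth): 480x640x3 uint8, red, green, blue; 480x640 float32, mm along the optical axis (not along the pixel's ray), 0 where there is no reading.
- ctrl.camera_params(name): a dict with "camera_matrix" (3x3 intrinsics, pixels), "k1" (the pictures are not rectified: a ray, as slopes to the right and down, at radius r is drawn at 1 + k1 r^2 times it, then the intrinsics apply), "world_to_cam" (4x4, takes a point from world to camera coordinates); the wrist camera has in their place "tool_from_camera" (4x4, takes a point from camera to tool coordinates, whose origin is the TCP and whose axes are the flange's). Camera axes: x right, y down, z forward; pixel columns grow to the right and rows downward; lengths in mm; the calibration is good to about 2 mm. A picture is of the moment at which its call begins: read the wrist's pose just before it. camera_params takes no time and is no camera call.
- ctrl.close_job(): hands the job in; it is judged then, once.
The state is a dict: "t": time; "qpos": joint angles; "qvel": joint speeds; "joint_torque": joint torques, N m; "ee_pos": TCP position; "orientation": TCP orientation; "ft_force": force on the tool from outside, world axes, zero at the start; "moment": the same for the moment, N m; "width": finger opening in mm; "grasp_force": force on a finger pad.
Only numpy, scipy, OpenCV 4.12 (cv2) and the standard library are available. Lean on these libraries where they do the work, as an engineer would, in place of code of your own. Each camera call takes 0.05 s, during which the arm holds its last target. There are 200 camera calls.

## Working session

There is one attempt and no reset: what is moved stays moved. The work goes in short steps, Python scripts to look and compute and a tool call to move; the robot and the scene stay as the last step left them, time stands still between calls to the robot, and variables do not carry over. Pictures are saved under pics/ and viewed, at most 14 in all, crops included, and the job is handed in when it is done.

Besides the shell and the picture viewer there is one more tool, called after "Request:" as a command line: name --argument value ..., lists and objects as JSON in quotes. arm_command: Moves the arm, as the interface text tells. Shifts and turns lie within -1 to 1; 1 stands for 80 mm of shift or 180 degrees of turn. Its arguments: {"type":"object","properties":{"rows":{"type":"array","items":{"type":"number"}}},"required":["rows"]}

```bash
mkdir -p pics; cat > h.py <<'E'
import numpy as np, cv2
from scipy.spatial.transform import Rotation as R
from workcell import ctrl
def cam(name,obs=None):
    p=ctrl.camera_params(name);K=np.array(p["camera_matrix"]);k1=p["k1"]
    if name=="wrist":
        o=obs or ctrl.get_obs();T=np.eye(4);T[:3,:3]=R.from_rotvec(o["orientation"]).as_matrix();T[:3,3]=o["ee_pos"]
        C=T@np.array(p["tool_from_camera"])
    else: C=np.linalg.inv(np.array(p["world_to_cam"]))
    return K,k1,C
def slopes(K,k1,uv):
    uv=np.atleast_2d(np.float64(uv))
    return cv2.undistortPoints(uv.reshape(-1,1,2),K,np.array([k1,0,0,0.])).reshape(-1,2)
def onplane(c,uv,z):
    K,k1,C=c;s=slopes(K,k1,uv);d=np.c_[s,np.ones(len(s))]@C[:3,:3].T
    t=(z-C[2,3])/d[:,2];return C[:3,3]+d*t[:,None]
def cloud(c,depth):
    K,k1,C=c;v,u=np.mgrid[:480,:640];s=slopes(K,k1,np.c_[u.ravel(),v.ravel()])
    P=np.c_[s,np.ones(len(s))]*depth.reshape(-1,1)
    return (P@C[:3,:3].T+C[:3,3]).reshape(480,640,3)
def save(n,im): cv2.imwrite("pics/"+n+".png",im[...,::-1])
E
python3 - <<'E'
from h import *
o=ctrl.get_obs();print({k:np.round(v,3) for k,v in o.items()})
a=[]
for n in("scene","wrist"):
    im,d=ctrl.get_image(n);np.savez("pics/"+n+"0.npz",im=im,d=d);save(n+"0",im);c=cam(n,o);print(n,c[2].round(2).tolist(),c[0].tolist(),c[1])
im,d=ctrl.get_image("side");np.savez("pics/side0.npz",im=im,d=d);save("side0",im)
E
```

```text
{'t': np.float64(0.0), 'qpos': array([-0.019,  0.424,  1.631,  0.   ,  1.089, -0.019]), 'qvel': array([-0.001,  0.   , -0.   , -0.001,  0.002, -0.001]), 'joint_torque': array([ 1.0000e-03, -5.4462e+01, -2.7367e+01,  6.4000e-02,  2.3000e-02,
       -0.0000e+00]), 'ee_pos': array([6.24471e+02, 2.30000e-02, 2.40899e+02]), 'orientation': array([-2.221e+00, -2.221e+00,  2.000e-03]), 'ft_force': array([0.148, 0.807, 0.03 ]), 'moment': array([-0.035,  0.006,  0.029]), 'grasp_force': np.float64(0.0), 'width': np.float64(87.853)}
scene [[0.62, -0.38, 0.69, -277.1], [-0.78, -0.29, 0.55, -831.8], [-0.0, -0.88, -0.48, 636.36], [0.0, 0.0, 0.0, 1.0]] [[617.7765050529615, 0.0, 312.6054946486098], [0.0, 617.7765050529615, 239.6845086148348], [0.0, 0.0, 1.0]] -0.18407092748145373
wrist [[1.0, 0.0, -0.0, 623.45], [0.0, -0.97, -0.25, 69.06], [-0.0, 0.25, -0.97, 382.84], [0.0, 0.0, 0.0, 1.0]] [[344.8217807199841, 0.0, 321.1999454374113], [0.0, 344.8217807199841, 240.59671432862532], [0.0, 0.0, 1.0]] -0.02266738383805769
```

View pics/scene0.png

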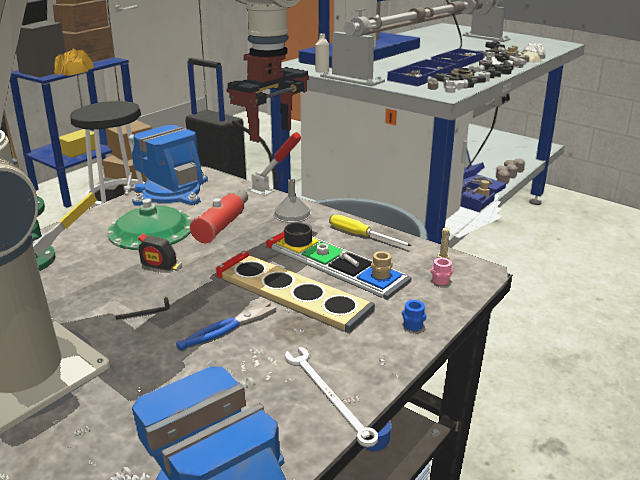

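View pics/wrist0.png

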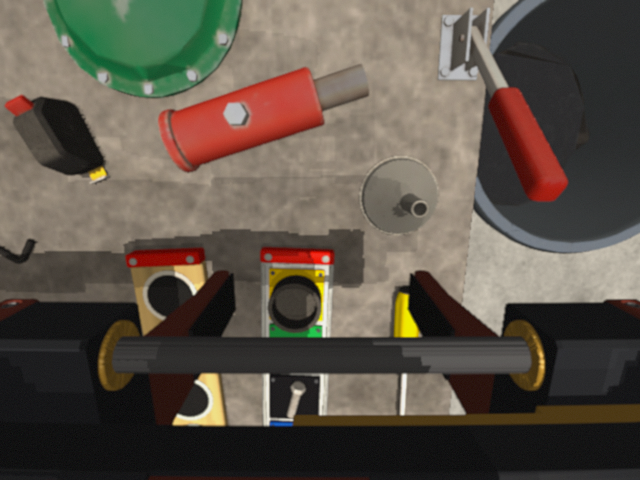

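The scene picture shows the board (pads about (250,269), (278,281), (308,293), (340,305)), and beyond it the rail. From the red end the rail holds the cap/yellow (298,235), nut/green (322,249), bolt/black (349,260) and nipple/blue (381,265). The blue (414,315) and pink (442,270) nipples standing on the bench are look-alikes. The brass one on the blue plate at (381,265) is the part meant.

```bash
python3 - <<'E'
from h import *
d=np.load("pics/scene0.npz");im,dp=d["im"],d["d"];c=cam("scene")
hsv=cv2.cvtColor(im,cv2.COLOR_RGB2HSV)
roi=np.zeros((480,640),bool);roi[215:335,205:420]=1
P=cloud(c,dp)
def cents(m,name,z,amin=60):
    n,l,s,ce=cv2.connectedComponentsWithStats((m&roi).astype(np.uint8))
    for i in range(1,n):
        if s[i,4]>=amin:
            cs,_=cv2.findContours((l==i).astype(np.uint8),cv2.RETR_EXTERNAL,cv2.CHAIN_APPROX_NONE)
            e=cv2.fitEllipse(cs[0]) if len(cs[0])>5 else None
            w=onplane(c,cs[0].reshape(-1,2),z)
            (cx,cy),(a,b),an=cv2.minAreaRect(np.float32(w[:,:2]))
            print(name,ce[i].round(1),s[i,4],"ray ell",onplane(c,e[0],z)[0,:2].round(1),"rect",np.round([cx,cy,a,b,an],1),"depth med",np.median(P[l==i],0).round(1))
cents(hsv[...,2]<45,"dark",16)
H,S,V=hsv[...,0],hsv[...,1],hsv[...,2]
cents((H<8)&(S>150)&(V>90),"red",20)
cents((H>105)&(H<125)&(S>150),"blue",16)
cents((H>45)&(H<75)&(S>120),"green",16,30)
cents((H>24)&(H<34)&(S>150),"yellow",16)
cents((H>10)&(H<24)&(S>90)&(V>70),"brass",30)
save("crop0",cv2.resize(im[215:335,205:460],(765,360),interpolation=cv2.INTER_CUBIC))
E
```

```text
dark [297.3 227.7] 144 ray ell [639.  -56.8] rect [641.6 -57.6  42.9  48.3  37.9] depth med [613.1 -78.2  36.1]
dark [298.1 239.4] 270 ray ell [603.5 -90. ] rect [604.5 -89.2  70.4  56.4  40.7] depth med [ 574.1 -114.    30.4]
dark [351.5 265.5] 131 ray ell [ 583.2 -237.3] rect [ 584.3 -238.1   62.5   65.4   87.2] depth med [ 575.5 -242.5   14.3]
dark [248.2 269.6] 218 ray ell [445.7 -94.8] rect [445.  -94.7  41.   50.    4.9] depth med [444.6 -95.9  16.7]
dark [271.1 277.8] 91 ray ell [ 448.6 -151.6] rect [ 448.5 -150.1   45.3   20.1   10.3] depth med [ 449.  -151.5   16.8]
red [221.6 221. ] 260 ray ell [553.6  91. ] rect [545.4  95.6  93.5  49.9  16.9] depth med [528.   66.1  37.8]
red [207.9 232.8] 129 ray ell [497.   74.3] rect [502.2  78.1  94.8  15.2  47.2] depth med [485.2  61.1  30.2]
red [274.5 239.3] 109 ray ell [562.1 -58.7] rect [565.5 -56.9  71.1  22.    8.8] depth med [569.8 -50.9  14.2]
red [230.2 263.2] 236 ray ell [433.9 -56.3] rect [436.4 -54.3 104.4  28.9  10.5] depth med [436.6 -53.5  19.7]
blue [378.6 278.2] 399 ray ell [ 579.1 -309.1] rect [ 583.2 -306.7   64.9 
[... 207 characters left out ...]
7 -181.1] rect [ 283.1 -180.6   15.    58.2   87.9] depth med [ 283.9 -172.6    9.3]
blue [226.9 328.6] 117 ray ell [ 282.7 -198.2] rect [ 282.9 -198.3   14.3   54.    85.4] depth med [ 289.6 -191.9    9.4]
green [322.2 254. ] 367 ray ell [ 584.  -168.1] rect [ 587.8 -166.7   66.2   66.6   87.9] depth med [ 578.5 -175.5   15.4]
yellow [348.6 224.7] 448 ray ell [ 720.5 -137.7] rect [ 721.7 -138.8   53.8  114.5    1.4] depth med [ 715.8 -139.9   19. ]
brass [381.1 264.9] 414 ray ell [ 598.7 -300.3] rect [ 599.4 -299.6   98.8   38.5   32.1] depth med [ 578.  -312.5   43.5]
brass [274.8 293.8] 1097 ray ell [ 442.7 -302.1] rect [ 428.5 -219.8   95.1  285.9    2.2] depth med [ 414.2 -155.5   11.9]
```

View pics/crop0.png

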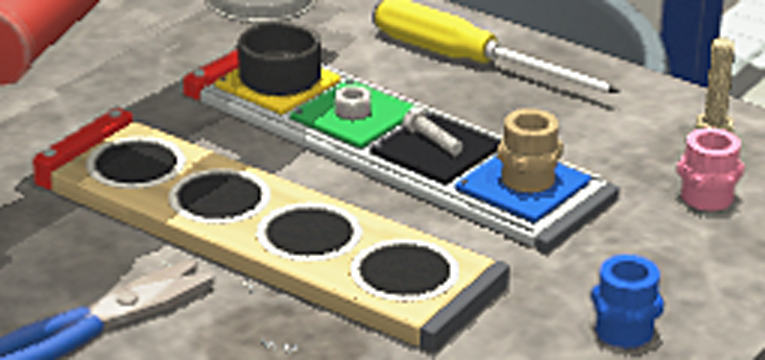

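The crop confirms it. Board and rail run nearly parallel to y; next I take a close look from above the middle of the work.

Request:
arm_command --rows '[0,0,0,-0.875,-0.275,0,1,0,0,0,-0.875,-0.275,0,1]'

```text
t: 0.35
ee_pos: [602.0, -71.5, 241.2]
orientation: [-2.22, -2.222, 0.002]
ft_force: [0.3, -0.8, -0.2]
width: 87.6
grasp_force: 0.0
```

Request:
arm_command --rows '[0,0,0,-0.875,-0.275,0,1,0,0,0,-0.875,-0.275,0,1]'

```text
t: 0.55
ee_pos: [579.7, -142.4, 241.4]
orientation: [-2.222, -2.22, 0.002]
ft_force: [0.1, 0.5, -0.5]
width: 87.9
grasp_force: 0.0
```

Request:
arm_command --rows '[0,0,0,-0.875,-0.275,0,1,0,0,0,-0.875,-0.275,0,1]'

```text
t: 0.75
ee_pos: [557.8, -212.6, 241.5]
orientation: [-2.223, -2.22, 0.001]
ft_force: [0.7, 0.8, -0.2]
width: 88.2
grasp_force: 0.0
```

Request:
arm_command --rows '[0,0,0,-0.875,-0.275,0,1,0,0,0,-0.875,-0.275,0,1]'

```text
t: 0.95
ee_pos: [535.8, -282.7, 241.5]
orientation: [2.223, 2.22, -0.001]
ft_force: [0.1, -0.6, 0.9]
width: 87.7
grasp_force: 0.0
```

Request:
arm_command --rows '[0,0,0,-0.875,-0.275,0,1,0,0,0,-0.875,-0.275,0,1,0,0,0,-0.875,-0.275,0,1]'

```text
t: 1.25
ee_pos: [513.8, -352.7, 241.4]
orientation: [2.225, 2.217, -0.001]
ft_force: [-0.3, 0.7, 0.0]
width: 88.0
grasp_force: 0.0
```

```bash
python3 - <<'E'
from h import *
o=ctrl.get_obs();im,d=ctrl.get_image("wrist");np.savez("pics/w1.npz",im=im,d=d,p=o["ee_pos"],r=o["orientation"]);save("w1",im);print(o["t"],o["ee_pos"],o["orientation"],np.abs(o["qvel"]).max())
E
```

```text
1.25 [ 513.78027494 -352.71343336  241.35093138] [ 2.22539482e+00  2.21742585e+00 -8.47803448e-04] 0.053783732206769
```

View pics/w1.png

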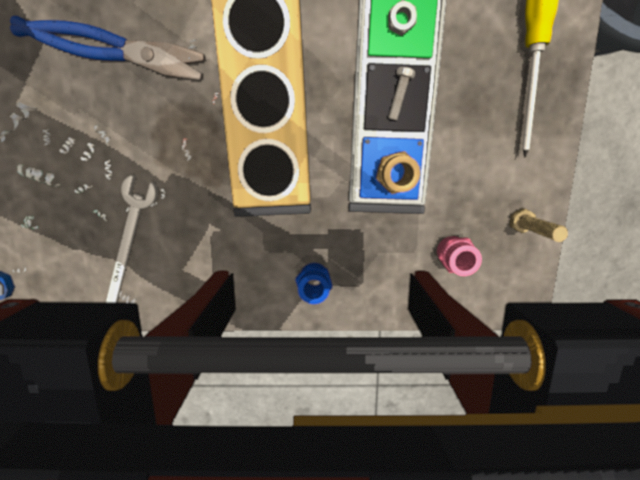

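From above, the board pads are at (268,169), (261,99), (256,22), and the rail shows the nipple (400,173), bolt (403,92) and nut (403,16). I'll shift back +y so everything fits in one view.

Request:
arm_command --rows '[0,0,0,1,0,0,1,0,0,0,1,0,0,1]'

```text
t: 1.5
ee_pos: [514.5, -267.2, 241.1]
orientation: [-2.22, -2.22, -0.001]
ft_force: [0.8, 0.7, 0.7]
width: 87.7
grasp_force: 0.0
```

Request:
arm_command --rows '[0,0,0,0.25,0,0,1,0,0,0,0.25,0,0,1]'

```text
t: 1.7
ee_pos: [514.9, -246.4, 241.6]
orientation: [-2.216, -2.225, -0.0]
ft_force: [0.6, -0.8, -0.0]
width: 87.7
grasp_force: 0.0
```

```bash
cat > m.py <<'E'
from h import *
def look(n,cam_="wrist"):
    o=ctrl.get_obs();im,d=ctrl.get_image(cam_);save(n,im);np.savez("pics/"+n+".npz",im=im,d=d)
    return o,im,d
def comps(m,amin):
    n,l,s,ce=cv2.connectedComponentsWithStats(m.astype(np.uint8));return [(l==i) for i in range(1,n) if s[i,4]>=amin]
def cont(m):
    cs,_=cv2.findContours(m.astype(np.uint8),cv2.RETR_EXTERNAL,cv2.CHAIN_APPROX_NONE);return max(cs,key=len).reshape(-1,2)
E
python3 - <<'E'
from m import *
o,im,d=look("w2");c=cam("wrist",o);print(o["t"],o["ee_pos"].round(1))
P=cloud(c,d);hsv=cv2.cvtColor(im,cv2.COLOR_RGB2HSV);H,S,V=[hsv[...,i].astype(int) for i in range(3)]
vis=np.zeros((480,640),bool);vis[:325]=1;vis[265:,:240]=0;vis[265:,405:]=0
pads=[]
for m in comps((V<60)&vis,300):
    w=onplane(c,cont(m),16)[:,:2];r=cv2.minAreaRect(np.float32(w));print("dark",np.argwhere(m).mean(0)[::-1].round(),np.round(r[0]+r[1]+(r[2],),1),"z",np.median(P[m][:,2]).round(1))
for nm,k in dict(blue=(H>105)&(H<125)&(S>150),green=(H>45)&(H<75)&(S>120),yellow=(H>24)&(H<34)&(S>150),brass=(H>10)&(H<24)&(S>80),red=((H<6)|(H>174))&(S>150)).items():
    for m in comps(k&vis,250):
        z=np.median(P[m][:,2]);w=onplane(c,cont(m),20 if nm=="red" else 16)[:,:2];r=cv2.minAreaRect(np.float32(w));print(nm,np.argwhere(m).mean(0)[::-1].round(),np.round(r[0]+r[1]+(r[2],),1),"z",z.round(1))
E
```

```text
1.7 [ 514.9 -246.4  241.6]
dark [70. 13.] [266.4 -49.1  24.3  62.5  88.9] z 5.9
dark [619.  48.] [803.1 -80.4  47.8  98.5  12. ] z -480.1
dark [422.  44.] [608.  -79.5  31.7  51.6  45.5] z 32.4
dark [255.  62.] [447.9 -93.2  50.5  50.1  89.9] z 15.9
dark [389.  80.] [ 582.4 -106.9   20.1   52.7   46.8] z 36.4
dark [607. 109.] [ 810.1 -135.2   12.8   61.4   70.5] z -239.7
dark [260. 136.] [ 4.511e+02 -1.633e+02  5.050e+01  5.030e+01  1.000e-01] z 15.8
dark [390. 207.] [ 587.9 -231.9   60.4   60.7   88.5] z 14.9
dark [266. 204.] [ 454.  -233.2   49.9   50.4   25.7] z 15.8
dark [211. 214.] [ 393.1 -242.1   13.4   48.9   55.6] z -1.4
dark [271. 266.] [ 4.570e+02 -3.029e+02  5.080e+01  4.970e+01  2.000e-01] z 15.8
blue [ 88. 146.] [ 267.4 -171.5   28.3  110.8   78.7] z 10.3
blue [380. 257.] [ 585.5 -300.6   61.6   61.    88. ] z 14.9
green [397. 136.] [ 590.5 -162.3   61.9   61.8   87.9] z 14.9
yellow [379.  39.] [566.6 -71.7  32.2  15.3  57.7] z 15.0
yellow [528. 106.] [ 7.224e+02 -1.333e+02  3.140e+01  9.680e+01  6.000e-01] z 23.8
brass [263. 152.] [ 453.2 -198.    85.   284.9    2.5] z 14.7
brass [390. 276.] [ 589.6 -314.1   36.3   50.2    3.8] z 47.7
red [250.  10.] [446.7 -48.5  83.4  16.9   2. ] z 20.5
red [407.  12.] [593.5 -49.4  16.4  82.7  88. ] z 14.6
```

View pics/w2.png

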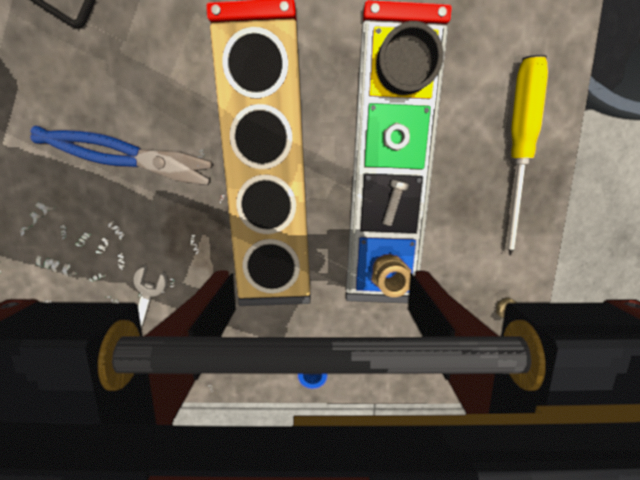

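Both pieces measured: pads at (448,-93), (451,-163), (454,-233), (457,-303), 70 mm apart as specified, with yaw +2.5°. The plates sit at (590,-162), (588,-232), (585.5,-301), with yaw -2°. Next, the parts.

```bash
python3 - <<'E'
from m import *
def circ(Q):
    r=cv2.minAreaRect(np.float32(Q[:,:2]));e=cv2.minEnclosingCircle(np.float32(Q[:,:2]));return np.round(r[0]+r[1]+(r[2],),1),np.round(e[0]+(e[1],),1),len(Q)
for n,p,r in (("w2",[514.9,-246.4,241.6],[-2.216,-2.225,0]),("w1",[513.8,-352.7,241.35],[2.2254,2.2174,-.0008])):
    f=np.load("pics/"+n+".npz");c=cam("wrist",dict(ee_pos=p,orientation=r));P=cloud(c,f["d"]);im=f["im"]
    hsv=cv2.cvtColor(im,cv2.COLOR_RGB2HSV)
    vis=np.zeros((480,640),bool);vis[:325]=1;vis[265:,:240]=0;vis[265:,405:]=0
    for nm,cen,lo,hi,rad in (("cap",(593,-92),40,50,50),("nut",(590,-162),24,36,28),("bolt",(588,-232),20,36,30),("nipple top",(585,-303),50,65,36),("nipple all",(585,-303),24,65,32)):
        m=vis&(P[...,2]>lo)&(P[...,2]<hi)&(np.hypot(P[...,0]-cen[0],P[...,1]-cen[1])<rad)
        if m.sum()>20:
            print(n,nm,*circ(P[m]),"z",np.percentile(P[m][:,2],[5,50,95]).round(1))
    # bolt pixels, colour
    m=vis&(P[...,2]>0)&(np.abs(P[...,0]-588)<28)&(np.abs(P[...,1]+232)<28)&(hsv[...,2]>80)
    ms=comps(m,80)
    for k in ms:
        w=onplane(c,np.argwhere(k)[:,::-1],24);print(n,"bolt col",*circ(w),"mean",w.mean(0).round(1))
        # width profile along axis
        q=w[:,:2]-w[:,:2].mean(0);u,s,v=np.linalg.svd(q,full_matrices=0);a=v[0]*np.sign(v[0][1]);t=q@a;b=q@[-a[1],a[0]]
        print("axis",a.round(3),[(int(x),round(np.ptp(b[(t>=x)&(t<x+5)]),1)) for x in range(-30,30,5) if ((t>=x)&(t<x+5)).sum()>1])
    g=vis&(hsv[...,1]<60)&(hsv[...,2]>110)&(np.hypot(P[...,0]-590,P[...,1]+162)<25)
    for k in comps(g,60):
        w=onplane(c,cont(k),29);print(n,"nut col",*circ(w))
E
```

```text
w2 cap [593.7 -94.6  57.3  57.8  66.3] [593.6 -93.9  29.5] 1269 z [41.3 44.6 46. ]
w2 nut [ 588.2 -162.4   23.1   25.     2.4] [ 588.3 -161.9   13.2] 336 z [25.6 27.9 29.3]
w2 bolt [ 590.3 -229.7   46.9   17.1   77.1] [ 590.  -229.4   23.9] 443 z [22.2 25.3 30.5]
w2 nipple top [ 585.3 -304.6   27.5   34.2    7.6] [ 588.2 -304.2   17.2] 479 z [51.4 56.7 58.1]
w2 nipple all [ 585.6 -301.4   37.8   31.8   79.1] [ 586.1 -302.1   19.9] 1032 z [30.9 48.2 57.7]
w2 bolt col [ 591.6 -230.1   48.1   18.7   81.6] [ 590.2 -229.9   24.3] 489 mean [ 590.3 -227.2   24. ]
axis [0.251 0.968] [(-30, np.float64(8.9)), (-25, np.float64(10.0)), (-20, np.float64(9.6)), (-15, np.float64(9.9)), (-10, np.float64(9.2)), (-5, np.float64(9.5)), (0, np.float64(9.4)), (5, np.float64(9.4)), (10, np.float64(16.3)), (15, np.float64(18.9)), (20, np.float64(16.3))]
w2 nut col [ 588.2 -162.5   23.7   24.9    2.8] [ 587.7 -162.5   13. ] 73
w1 nut [ 588.7 -162.7   26.4   23.9   33.6] [ 588.7 -162.9   13.6] 491 z [25.3 27.8 29.4]
w1 bolt [ 590.3 -230.4   46.9   17.5   79.1] [ 589.8 -230.    24.1] 576 z [22.2 25.4 30.4]
w1 nipple top [ 587.9 -304.1   33.1   33.2    0.9] [ 588.2 -304.1   17. ] 683 z [52.5 56.7 57.9]
w1 nipple all [ 585.7 -303.7   36.9   37.2   30.5] [ 587.9 -304.3   21. ] 1138 z [34.  55.7 57.7]
w1 bolt col [ 591.7 -230.1   49.    18.4   81.7] [ 591.7 -229.9   24.8] 619 mean [ 590.4 -227.4   24. ]
axis [0.251 0.968] [(-30, np.float64(9.2)), (-25, np.float64(10.1)), (-20, np.float64(10.4)), (-15, np.float64(10.1)), (-10, np.float64(10.1)), (-5, np.float64(9.7)), (0, np.float64(9.6)), (5, np.float64(9.7)), (10, np.float64(16.3)), (15, np.float64(18.7)), (20, np.float64(16.0))]
w1 nut col [ 587.8 -163.3   23.    25.7    3.2] [ 588.  -163.4   13. ] 80
```

Parts found, with sizes as given: cap (593.6,-94), ⌀58, top 46; nut (588.3,-162.5), ⌀26, top 29; bolt middle (590,-230), 47 × 18, head towards +y, turned about 12° clockwise; nipple (588,-304), top 58. I start with the nipple.

Request:
arm_command --rows '[0,0,0,-0.675,0.9125,0,1,0,0,0,-0.675,0.9125,0,1,0,0,0,-0.675,0.9125,0,1]'

```text
t: 2.05
ee_pos: [591.5, -306.9, 241.5]
orientation: [2.22, 2.218, 0.001]
ft_force: [-0.2, -1.0, -0.5]
width: 87.5
grasp_force: 0.0
```

Request:
arm_command --rows '[0,0,0,0,0,1,1,0,0,0,0,0,1,1]'

```text
t: 2.25
ee_pos: [587.1, -303.9, 159.4]
orientation: [-2.221, -2.22, 0.001]
ft_force: [-0.5, 0.3, -0.7]
width: 87.7
grasp_force: 0.0
```

Request:
arm_command --rows '[0,0,0,0,0,0.75,1,0,0,0,0,0,0.75,1,0,0,0,0,0,0.75,1,0,0,0,0,0,0.75,1,0,0,0,0,0,0.75,1]'

```text
t: 2.75
ee_pos: [589.5, -304.8, 104.4]
orientation: [2.219, 2.219, 0.002]
ft_force: [0.4, -0.2, 0.5]
width: 87.8
grasp_force: 0.0
```

```bash
python3 - <<'E'
from m import *
o,im,d=look("w3");print(o["t"],o["ee_pos"].round(1),o["orientation"].round(4))
E
```

```text
2.75 [ 589.5 -304.8  104.4] [2.2186e+00 2.2187e+00 1.8000e-03]
```

View pics/w3.png

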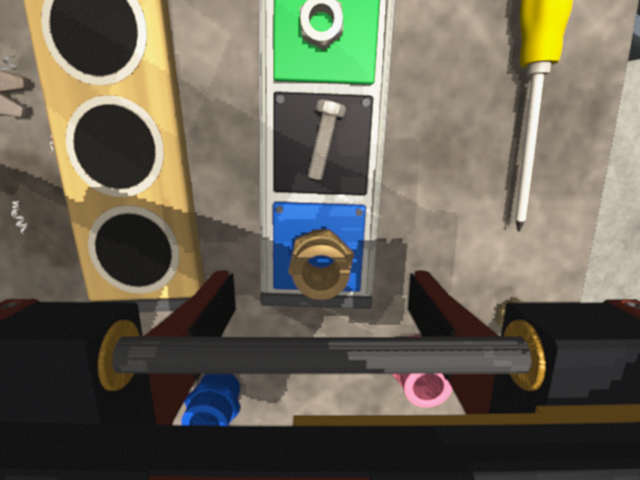

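The wrist view shows the nipple centred between the fingers at (321,260), a hexagon corner along y and its flats facing the pads. I descend and close.

Request:
arm_command --rows '[0,0,0,0,0,0.4,1,0,0,0,0,0,0.8,1,0,0,0,0,0,0.8,1,0,0,0,0,0,0.8,1]'

```text
t: 3.2
ee_pos: [588.4, -304.2, 38.8]
orientation: [2.221, 2.221, 0.0]
ft_force: [-0.7, -0.1, 0.6]
width: 87.7
grasp_force: 0.0
```

Request:
arm_command --rows '[0,0,0,0,0,0,-1,0,0,0,0,0,0,-1,0,0,0,0,0,0,-1,0,0,0,0,0,0,-1,0,0,0,0,0,0,-1]'

```text
t: 3.7
ee_pos: [588.1, -304.0, 38.1]
orientation: [2.221, 2.221, 0.0]
ft_force: [-0.8, -0.3, 0.1]
width: 51.3
grasp_force: 0.0
```

Request:
arm_command --rows '[0,0,0,0,0,0,-1,0,0,0,0,0,0,-1,0,0,0,0,0,0,-1]'

```text
t: 4.0
ee_pos: [588.1, -304.0, 37.8]
orientation: [2.221, 2.221, 0.0]
ft_force: [0.8, 0.4, 1.3]
width: 40.0
grasp_force: 30.0
```

Request:
arm_command --rows '[0,0,0,0,0,-0.25,-1,0,0,0,0,0,-0.75,-1,0,0,0,0,0,-0.75,-1]'

```text
t: 4.3
ee_pos: [590.6, -305.4, 102.1]
orientation: [2.217, 2.217, 0.003]
ft_force: [0.1, -0.8, -1.6]
width: 40.7
grasp_force: 30.0
```

Request:
arm_command --rows '[0,0,0,0.3,-0.2,0,-1,0,0,0,0.6,-0.4,0,-1,0,0,0,0.88,-0.584,0,-1]'

```text
t: 4.6
ee_pos: [539.8, -232.5, 96.8]
orientation: [-2.221, -2.22, 0.001]
ft_force: [0.2, -0.1, -1.7]
width: 40.4
grasp_force: 30.0
```

Request:
arm_command --rows '[0,0,0,0.3,-0.2,0,-1,0,0,0,0.6,-0.4,0,-1,0,0,0,0.88,-0.584,0,-1]'

```text
t: 4.9
ee_pos: [493.1, -162.0, 97.0]
orientation: [-2.221, -2.22, 0.001]
ft_force: [-0.2, 0.6, -1.1]
width: 40.2
grasp_force: 30.0
```

Request:
arm_command --rows '[0,0,0,0.3,-0.2,0,-1,0,0,0,0.6,-0.4,0,-1,0,0,0,0.88,-0.584,0,-1,0,0,0,0.88,-0.584,0,-1,0,0,0,0.88,-0.584,0,-1]'

```text
t: 5.4
ee_pos: [447.8, -92.6, 97.5]
orientation: [-2.22, -2.223, 0.0]
ft_force: [0.3, 0.0, -1.7]
width: 40.4
grasp_force: 30.0
```

```bash
python3 - <<'E'
from m import *
o,im,d=look("w4");print(o["t"],o["ee_pos"].round(1),o["orientation"].round(4),o["width"],o["grasp_force"])
E
```

```text
5.4 [447.8 -92.6  97.5] [-2.2202e+00 -2.2227e+00  2.0000e-04] 40.404219957645864 29.999553970992565
```

View pics/w4.png

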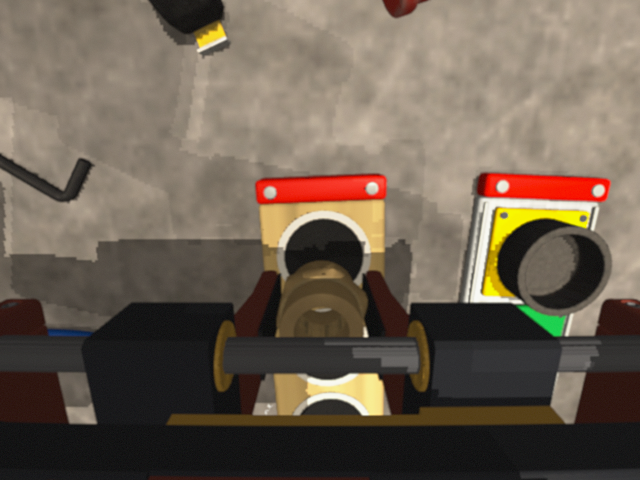

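The nipple hangs upright over the pad next to the red end (pad at (324,250)). I lower it, release and rise.

Request:
arm_command --rows '[0,0,0,0,0,0.3,-1,0,0,0,0,0,0.6,-1,0,0,0,0,0,0.7,-1,0,0,0,0,0,0.74,-1,0,0,0,0,0,0.74,-1]'

```text
t: 5.95
ee_pos: [448.2, -93.2, 38.5]
orientation: [-2.222, -2.221, 0.0]
ft_force: [0.2, -0.3, -0.6]
width: 40.0
grasp_force: 30.0
```

Request:
arm_command --rows '[0,0,0,0,0,0,-1,0,0,0,0,0,0,-0.2,0,0,0,0,0,0,0,0,0,0,0,0,0,0.6,0,0,0,0,0,0,0.6]'

```text
t: 6.45
ee_pos: [448.1, -92.8, 38.7]
orientation: [2.221, 2.221, 0.001]
ft_force: [-0.6, 0.7, -1.1]
width: 56.6
grasp_force: 0.0
```

Request:
arm_command --rows '[0,0,0,0,0,0,0.6,0,0,0,0,0,0,0.6,0,0,0,0,0,-0.4,0.6,0,0,0,0,0,-0.9,0.6,0,0,0,0,0,-0.9,0.6]'

```text
t: 6.95
ee_pos: [450.5, -93.4, 114.1]
orientation: [2.217, 2.217, 0.006]
ft_force: [-0.1, 0.7, -1.0]
width: 70.5
grasp_force: 0.0
```

Nipple released. Next the bolt: grip on the shaft at (589.3,-232.9), turned 12.5° clockwise.

Request:
arm_command --rows '[0,0,0,-0.4,0.4,0,0.2,0,0,0,-0.7,0.7,0,0.2,0,0,0,-0.876,0.884,0,0.2]'

```text
t: 7.25
ee_pos: [520.3, -164.5, 110.2]
orientation: [2.221, 2.22, 0.001]
ft_force: [0.3, 0.3, -0.8]
width: 53.5
grasp_force: 0.0
```

Request:
arm_command --rows '[0,0,0.03,-0.4,0.4,0,0.2,0,0,0.07,-0.7,0.7,0,0.2,0,0,0.07,-0.876,0.884,0,0.2,0,0,0.07,-0.876,0.884,0,0.2,0,0,0.07,-0.876,0.884,0,0.2]'

```text
t: 7.75
ee_pos: [588.2, -232.5, 109.3]
orientation: [-2.45, -1.963, 0.001]
ft_force: [-1.2, 1.1, -0.8]
width: 52.6
grasp_force: 0.0
```

```bash
python3 - <<'E'
from m import *
o,im,d=look("w5");print(o["t"],o["ee_pos"].round(1),o["orientation"].round(4),o["width"])
c=cam("wrist",o);P=cloud(c,d)
m=(P[...,2]>20)&(P[...,2]<36)&(np.hypot(P[...,0]-590,P[...,1]+230)<30)&(np.mgrid[:480,:640][0]<330)
print(m.sum(),cv2.minAreaRect(np.float32(P[m][:,:2])))
E
```

```text
7.75 [ 588.2 -232.5  109.3] [-2.4504e+00 -1.9629e+00  1.5000e-03] 52.56696127636651
1022 ((590.3117065429688, -230.05032348632812), (47.46575927734375, 16.86591339111328), 77.1056900024414)
```

View pics/w5.png

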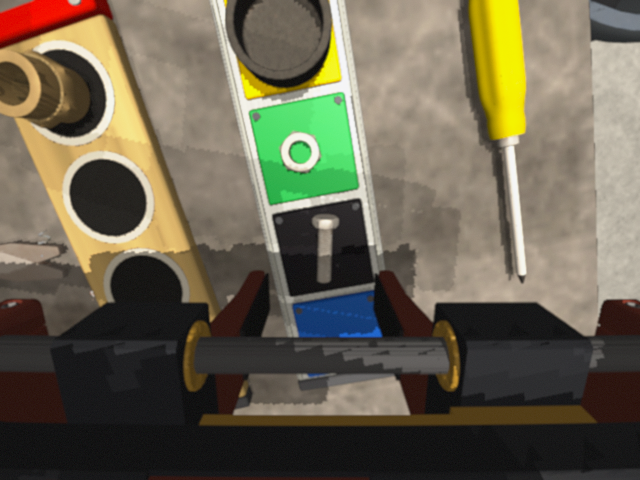

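The bolt lies vertically in the picture (324,215 to 324,282), centred between the fingers and in line with the pads. I descend and grip.

Request:
arm_command --rows '[0,0,0,0,0,0.4,0.2,0,0,0,0,0,0.8,0.2,0,0,0,0,0,0.9,0.2,0,0,0,0,0,0.92,0.2,0,0,0,0,0,0.92,0.2]'

```text
t: 8.3
ee_pos: [589.0, -232.4, 37.2]
orientation: [-2.451, -1.965, 0.0]
ft_force: [0.1, -0.3, 0.1]
width: 52.8
grasp_force: 0.0
```

Request:
arm_command --rows '[0,0,0,0,0,0,-1,0,0,0,0,0,0,-1,0,0,0,0,0,0,-1,0,0,0,0,0,0,-1,0,0,0,0,0,0,-1]'

```text
t: 8.8
ee_pos: [589.4, -233.0, 37.1]
orientation: [2.452, 1.964, 0.0]
ft_force: [1.0, 0.5, -0.5]
width: 16.1
grasp_force: 0.3
```

Request:
arm_command --rows '[0,0,0,0,0,0,-1,0,0,0,0,0,0,-1,0,0,0,0,0,0,-1,0,0,0,0,0,0,-1]'

```text
t: 9.2
ee_pos: [589.4, -232.9, 37.0]
orientation: [2.452, 1.964, 0.0]
ft_force: [0.1, 0.0, 2.1]
width: 12.8
grasp_force: 29.8
```

Request:
arm_command --rows '[0,0,0,0,0,-0.25,-1,0,0,0,0,0,-0.75,-1,0,0,-0.04,0,0,-0.75,-1,0,0,-0.07,0,0,-0.75,-1,0,0,-0.07,0,0,-0.75,-1]'

```text
t: 9.7
ee_pos: [589.1, -232.9, 96.9]
orientation: [-2.22, -2.222, 0.0]
ft_force: [0.2, -0.4, -0.6]
width: 13.0
grasp_force: 29.9
```

Request:
arm_command --rows '[0,0,0,0.15,-0.3,0,-1,0,0,0,0.3,-0.6,0,-1,0,0,0,0.416,-0.864,0,-1]'

```text
t: 10.0
ee_pos: [518.5, -198.9, 96.2]
orientation: [-2.224, -2.217, 0.001]
ft_force: [0.4, -0.2, -1.2]
width: 12.8
grasp_force: 29.9
```

Request:
arm_command --rows '[0,0,0,0.15,-0.3,0,-1,0,0,0,0.3,-0.6,0,-1,0,0,0,0.416,-0.864,0,-1,0,0,0,0.416,-0.864,0,-1,0,0,0,0.416,-0.864,0,-1]'

```text
t: 10.5
ee_pos: [451.6, -166.6, 96.9]
orientation: [2.223, 2.219, 0.0]
ft_force: [0.8, 0.2, 0.4]
width: 12.8
grasp_force: 29.9
```

```bash
python3 - <<'E'
from m import *
o,im,d=look("w6");print(o["t"],o["ee_pos"].round(1),o["orientation"].round(4),o["width"],o["grasp_force"])
E
```

```text
10.5 [ 451.6 -166.6   96.9] [2.2227e+00 2.2193e+00 4.0000e-04] 12.76340800166376 29.860733720997814
```

View pics/w6.png

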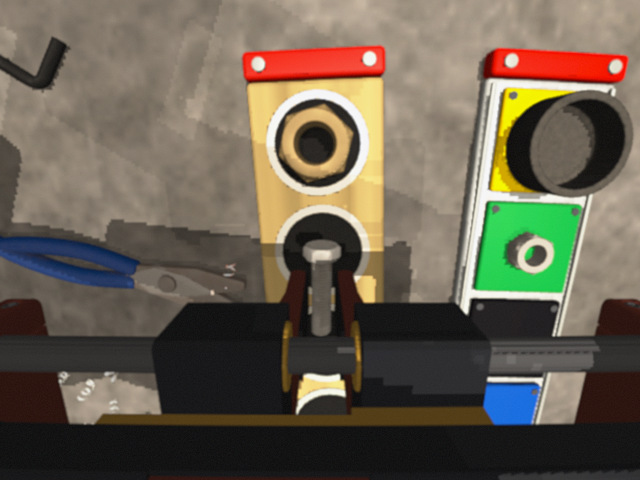

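The nipple stands centred on its pad (315,142), and the bolt hangs lying level over pad 2. I lower and release it.

Request:
arm_command --rows '[0,0,0,0,0,0.3,-1,0,0,0,0,0,0.6,-1,0,0,0,0,0,0.7,-1,0,0,0,0,0,0.735,-1,0,0,0,0,0,0.735,-1]'

```text
t: 11.05
ee_pos: [451.6, -166.6, 38.1]
orientation: [2.222, 2.221, 0.0]
ft_force: [-0.1, -0.8, -0.8]
width: 12.8
grasp_force: 29.9
```

Request:
arm_command --rows '[0,0,0,0,0,0,-1,0,0,0,0,0,0,-0.6,0,0,0,0,0,0,-0.4,0,0,0,0,0,0,0,0,0,0,0,0,0,0]'

```text
t: 11.55
ee_pos: [451.2, -166.4, 38.4]
orientation: [2.221, 2.221, 0.0]
ft_force: [-0.0, 0.4, -0.8]
width: 38.2
grasp_force: 0.0
```

Request:
arm_command --rows '[0,0,0,0,0,0,0.2,0,0,0,0,0,0,0.2,0,0,0,0,0,-0.4,0.2,0,0,0,0,0,-0.9,0.2,0,0,0,0,0,-0.9,0.2]'

```text
t: 12.05
ee_pos: [453.6, -167.4, 113.8]
orientation: [2.217, 2.217, 0.004]
ft_force: [0.4, -0.6, 0.6]
width: 52.2
grasp_force: 0.0
```

Next, the nut.

Request:
arm_command --rows '[0,0,0,0.025,0.4,0,0.2,0,0,0,0.025,0.7,0,0.2,0,0,0,0.025,0.858,0,0.2]'

```text
t: 12.35
ee_pos: [521.4, -164.4, 109.8]
orientation: [2.22, 2.221, 0.001]
ft_force: [0.5, -0.1, -0.4]
width: 52.6
grasp_force: 0.0
```

Request:
arm_command --rows '[0,0,0,0.025,0.4,0,0.2,0,0,0,0.025,0.7,0,0.2,0,0,0,0.025,0.858,0,0.2,0,0,0,0.025,0.858,0,0.2,0,0,0,0.025,0.858,0,0.2]'

```text
t: 12.85
ee_pos: [586.8, -162.2, 109.3]
orientation: [-2.22, -2.22, 0.002]
ft_force: [-0.1, 0.2, -0.2]
width: 52.8
grasp_force: 0.0
```

```bash
python3 - <<'E'
from m import *
o,im,d=look("w7");print(o["t"],o["ee_pos"].round(1),o["orientation"].round(4),o["width"])
c=cam("wrist",o);P=cloud(c,d);v=np.mgrid[:480,:640][0]<330
for cen,lo,hi,r in(((588,-162),24,36,28),((594,-94),40,50,40),((451,-163),20,36,32)):
    m=(P[...,2]>lo)&(P[...,2]<hi)&(np.hypot(P[...,0]-cen[0],P[...,1]-cen[1])<r)&v
    print(m.sum(),cv2.minAreaRect(np.float32(P[m][:,:2])))
E
```

```text
12.85 [ 586.8 -162.2  109.3] [-2.2199e+00 -2.2202e+00  1.9000e-03] 52.82292881673403
738 ((588.79150390625, -162.18247985839844), (24.001724243164062, 26.853923797607422), 6.335551738739014)
2672 ((594.165771484375, -94.04877471923828), (56.71818161010742, 57.485599517822266), 89.49797821044922)
1093 ((451.3694763183594, -163.33607482910156), (47.04494094848633, 17.010265350341797), 89.61966705322266)
```

View pics/w7.png

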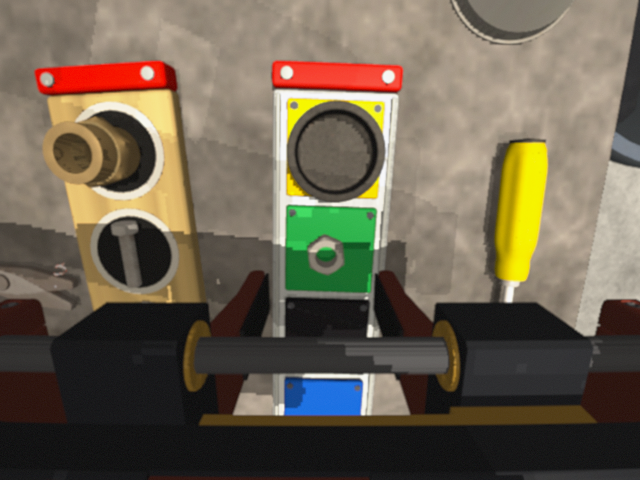

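The bolt lies centred on pad 2 (measured at (451.4,-163.3)). The nut (325,255) is centred under the fingers with its flats towards the pads. I descend and grip.

Request:
arm_command --rows '[0,0,0,0,0,0.4,0.2,0,0,0,0,0,0.8,0.2,0,0,0,0,0,0.9,0.2,0,0,0,0,0,0.915,0.2,0,0,0,0,0,0.915,0.2]'

```text
t: 13.4
ee_pos: [587.8, -162.5, 37.2]
orientation: [-2.222, -2.221, 0.0]
ft_force: [0.2, 0.5, -0.1]
width: 52.5
grasp_force: 0.0
```

Request:
arm_command --rows '[0,0,0,0,0,0,-1,0,0,0,0,0,0,-1,0,0,0,0,0,0,-1,0,0,0,0,0,0,-1,0,0,0,0,0,0,-1]'

```text
t: 13.9
ee_pos: [588.5, -162.4, 37.2]
orientation: [2.221, 2.221, 0.0]
ft_force: [-0.5, -0.1, 3.0]
width: 23.1
grasp_force: 30.0
```

Request:
arm_command --rows '[0,0,0,0,0,0,-1,0,0,0,0,0,0,-1,0,0,0,0,0,0,-1]'

```text
t: 14.2
ee_pos: [588.5, -162.4, 37.2]
orientation: [2.221, 2.221, 0.0]
ft_force: [-0.3, 0.5, 4.7]
width: 23.4
grasp_force: 30.0
```

Request:
arm_command --rows '[0,0,0,0,0,-0.25,-1,0,0,0,0,0,-0.75,-1,0,0,0,0,0,-0.75,-1]'

```text
t: 14.5
ee_pos: [591.0, -163.1, 100.8]
orientation: [2.217, 2.217, 0.005]
ft_force: [0.1, 0.7, -0.3]
width: 23.6
grasp_force: 30.0
```

Request:
arm_command --rows '[0,0,0,-0.15,-0.3,0,-1,0,0,0,-0.3,-0.6,0,-1,0,0,0,-0.4425,-0.839,0,-1]'

```text
t: 14.8
ee_pos: [519.4, -197.7, 96.0]
orientation: [-2.22, -2.221, 0.001]
ft_force: [-1.2, 0.1, -0.6]
width: 23.3
grasp_force: 30.0
```

Request:
arm_command --rows '[0,0,0,-0.15,-0.3,0,-1,0,0,0,-0.3,-0.6,0,-1,0,0,0,-0.4425,-0.839,0,-1,0,0,0,-0.4425,-0.839,0,-1,0,0,0,-0.4425,-0.839,0,-1]'

```text
t: 15.3
ee_pos: [454.1, -233.3, 96.5]
orientation: [-2.223, -2.22, -0.0]
ft_force: [-1.5, 0.3, -1.0]
width: 23.4
grasp_force: 30.0
```

Request:
arm_command --rows '[0,0,0,0,0,0.3,-1,0,0,0,0,0,0.6,-1,0,0,0,0,0,0.7,-1,0,0,0,0,0,0.74,-1,0,0,0,0,0,0.74,-1]'

```text
t: 15.8
ee_pos: [454.7, -232.8, 37.8]
orientation: [-2.221, -2.222, -0.0]
ft_force: [0.3, -0.6, 0.4]
width: 23.4
grasp_force: 30.0
```

Request:
arm_command --rows '[0,0,0,0,0,0,-1,0,0,0,0,0,0,-0.4,0,0,0,0,0,0,-0.2,0,0,0,0,0,0,0.2,0,0,0,0,0,0,0.4]'

```text
t: 16.3
ee_pos: [454.2, -233.2, 37.8]
orientation: [2.221, 2.221, 0.0]
ft_force: [0.5, 0.9, 0.8]
width: 46.8
grasp_force: 0.0
```

Request:
arm_command --rows '[0,0,0,0,0,0,0.4,0,0,0,0,0,0,0.4,0,0,0,0,0,-0.4,0.4,0,0,0,0,0,-0.9,0.4,0,0,0,0,0,-0.9,0.4]'

```text
t: 16.8
ee_pos: [456.6, -234.5, 113.6]
orientation: [2.217, 2.216, 0.003]
ft_force: [-0.5, -0.6, -0.0]
width: 61.6
grasp_force: 0.0
```

Request:
arm_command --rows '[0,0,0,0.4,0.4,0,1,0,0,0,0.7,0.7,0,1,0,0,0,0.87,0.8745,0,1]'

```text
t: 17.1
ee_pos: [525.4, -162.2, 109.3]
orientation: [2.22, 2.222, 0.001]
ft_force: [-1.0, 0.0, 0.5]
width: 82.0
grasp_force: 0.0
```

Request:
arm_command --rows '[0,0,0,0.4,0.4,0,1,0,0,0,0.7,0.7,0,1,0,0,0,0.87,0.8745,0,1,0,0,0,0.87,0.8745,0,1,0,0,0,0.87,0.8745,0,1]'

```text
t: 17.6
ee_pos: [593.0, -94.1, 109.0]
orientation: [-2.22, -2.221, 0.002]
ft_force: [-0.5, -0.6, -0.4]
width: 87.9
grasp_force: 0.0
```

```bash
python3 - <<'E'
from m import *
o,im,d=look("w8");print(o["t"],o["ee_pos"].round(1),o["orientation"].round(4),o["width"])
E
```

```text
17.6 [593.  -94.1 109. ] [-2.2198e+00 -2.2213e+00  1.9000e-03] 87.89062647554427
```

View pics/w8.png

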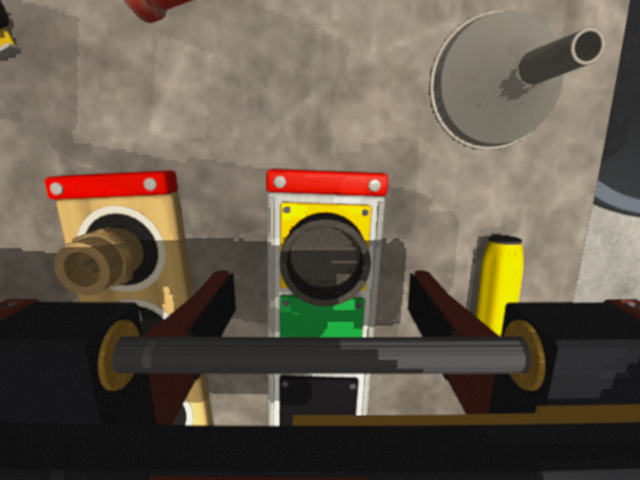

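The cap (325,258) is centred between the open fingers, and the funnel stem and screwdriver are clear. I descend and grip.

Request:
arm_command --rows '[0,0,0,0,0,0.4,1,0,0,0,0,0,0.8,1,0,0,0,0,0,0.9,1,0,0,0,0,0,0.9,1]'

```text
t: 18.05
ee_pos: [592.2, -94.7, 36.6]
orientation: [-2.221, -2.218, 0.003]
ft_force: [-0.8, 0.4, 0.6]
width: 88.2
grasp_force: 0.0
```

Request:
arm_command --rows '[0,0,0,0,0,0,-1,0,0,0,0,0,0,-1,0,0,0,0,0,0,-1,0,0,0,0,0,0,-1,0,0,0,0,0,0,-1]'

```text
t: 18.55
ee_pos: [594.7, -94.1, 38.6]
orientation: [2.22, 2.221, 0.002]
ft_force: [0.0, 0.2, 5.2]
width: 56.8
grasp_force: 30.0
```

Request:
arm_command --rows '[0,0,0,0,0,0,-1,0,0,0,0,0,0,-1]'

```text
t: 18.75
ee_pos: [594.7, -94.0, 38.6]
orientation: [2.22, 2.221, 0.001]
ft_force: [-0.3, 0.7, 6.3]
width: 56.9
grasp_force: 30.0
```

Request:
arm_command --rows '[0,0,0,0,0,-0.25,-1,0,0,0,0,0,-0.75,-1,0,0,0,0,0,-0.75,-1]'

```text
t: 19.05
ee_pos: [596.6, -94.4, 101.6]
orientation: [2.218, 2.218, 0.006]
ft_force: [0.7, 0.3, -2.4]
width: 57.1
grasp_force: 30.0
```

Request:
arm_command --rows '[0,0,0,-0.3,-0.2,0,-1,0,0,0,-0.6,-0.4,0,-1,0,0,0,-0.8705,-0.571,0,-1]'

```text
t: 19.35
ee_pos: [546.8, -163.9, 96.7]
orientation: [-2.219, -2.221, 0.001]
ft_force: [0.0, 0.1, -3.3]
width: 56.6
grasp_force: 30.0
```

Request:
arm_command --rows '[0,0,0,-0.3,-0.2,0,-1,0,0,0,-0.6,-0.4,0,-1,0,0,0,-0.8705,-0.571,0,-1]'

```text
t: 19.65
ee_pos: [501.0, -233.8, 96.6]
orientation: [-2.22, -2.22, 0.001]
ft_force: [0.2, -0.3, -3.4]
width: 56.7
grasp_force: 30.0
```

Request:
arm_command --rows '[0,0,0,-0.3,-0.2,0,-1,0,0,0,-0.6,-0.4,0,-1,0,0,0,-0.8705,-0.571,0,-1,0,0,0,-0.8705,-0.571,0,-1,0,0,0,-0.8705,-0.571,0,-1]'

```text
t: 20.15
ee_pos: [456.3, -302.7, 96.9]
orientation: [-2.222, -2.219, 0.0]
ft_force: [0.7, 0.7, -2.9]
width: 56.5
grasp_force: 30.0
```

```bash
python3 - <<'E'
from m import *
o,im,d=look("w9");print(o["t"],o["ee_pos"].round(1),o["orientation"].round(4),o["width"])
c=cam("wrist",o);P=cloud(c,d);v=np.mgrid[:480,:640][0]<330
for cen,lo,hi,r in(((454,-233),24,36,28),((451,-163),20,36,32),((448,-93),50,65,32)):
    m=(P[...,2]>lo)&(P[...,2]<hi)&(np.hypot(P[...,0]-cen[0],P[...,1]-cen[1])<r)&v
    print(m.sum(),cv2.minAreaRect(np.float32(P[m][:,:2])),np.percentile(P[m][:,2],95))
E
```

```text
20.15 [ 456.3 -302.7   96.9] [-2.2221e+00 -2.2189e+00  1.0000e-04] 56.48802003804482
952 ((453.9266357421875, -233.0435791015625), (23.925443649291992, 26.210155487060547), 0.4962283968925476) 29.139310243984095
1119 ((450.4217224121094, -169.34625244140625), (35.06155776977539, 10.041711807250977), 88.88409423828125) 26.663371953255822Traceback (most recent call last):
  File "<stdin>", line 6, in <module>
    return _quantile_unchecked(
        a, q, axis, out, overwrite_input, method, keepdims, weights)
    return _ureduce(a,
                    func=_quantile_ureduce_func,
    ...<5 lines>...
                    overwrite_input=overwrite_input,
                    method=method)
    r = func(a, **kwargs)
    result = _quantile(arr,
                       quantiles=q,
    ...<2 lines>...
                       out=out,
                       weights=wgt)
    slices_having_nans = np.isnan(arr[-1, ...])
                                  ~~~^^^^^^^^^
IndexError: index -1 is out of bounds for axis 0 with size 0
```

View pics/w9.png

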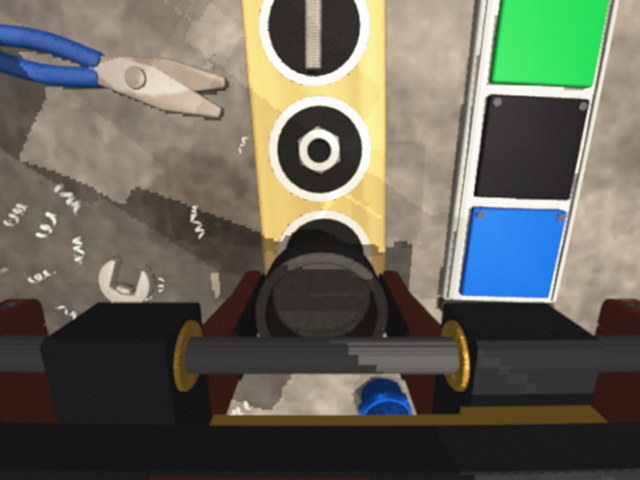

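The nut sits centred on pad 3 (319,150), and the cap hangs level over pad 4. The nipple and the bolt's head are out of frame. I lower the cap, release it, rise and back off for a final look.

Request:
arm_command --rows '[0,0,0,0,0,0.3,-1,0,0,0,0,0,0.6,-1,0,0,0,0,0,0.7,-1,0,0,0,0,0,0.74,-1,0,0,0,0,0,0.74,-1]'

```text
t: 20.7
ee_pos: [457.2, -302.0, 38.8]
orientation: [-2.22, -2.222, 0.0]
ft_force: [1.5, 0.4, -2.9]
width: 56.7
grasp_force: 30.0
```

Request:
arm_command --rows '[0,0,0,0,0,0,-1,0,0,0,0,0,0,0.4,0,0,0,0,0,0,0.6,0,0,0,0,0,0,1,0,0,0,0,0,0,1]'

```text
t: 21.2
ee_pos: [457.1, -303.0, 38.7]
orientation: [2.221, 2.221, 0.0]
ft_force: [0.2, 0.0, 0.1]
width: 82.2
grasp_force: 0.0
```

Request:
arm_command --rows '[0,0,0,0,0,0,1,0,0,0,0,0,0,1,0,0,0,0,0,-0.4,1,0,0,0,0,0,-0.9,1,0,0,0,0,0,-0.9,1]'

```text
t: 21.7
ee_pos: [459.4, -304.6, 114.7]
orientation: [2.216, 2.216, 0.002]
ft_force: [-0.4, 0.2, 0.4]
width: 88.1
grasp_force: 0.0
```

Request:
arm_command --rows '[0,0,0,0,0,-0.5,1,0,0,0,0,0,-1,1,0,0,0,0,0,-1,1]'

```text
t: 22.0
ee_pos: [459.3, -304.6, 194.8]
orientation: [2.216, 2.216, 0.002]
ft_force: [-0.2, 0.1, -0.5]
width: 88.0
grasp_force: 0.0
```

Request:
arm_command --rows '[0,0,0,0,0,-0.5,1,0,0,0,0,0,-0.6,1,0,0,0,0,0,-0.6,1,0,0,0,0,0,-0.6,1,0,0,0,0,0,-0.6,1]'

```text
t: 22.5
ee_pos: [456.1, -302.3, 236.6]
orientation: [-2.219, -2.219, 0.001]
ft_force: [-0.0, -0.2, 0.5]
width: 88.0
grasp_force: 0.0
```

```bash
python3 - <<'E'
from m import *
o,im,d=look("w10");print(o["t"],o["ee_pos"].round(1),o["orientation"].round(4),o["width"],o["grasp_force"])
c=cam("wrist",o);P=cloud(c,d);v=np.mgrid[:480,:640][0]<330
for cen,lo,hi,r in(((457,-303),38,52,36),((454,-233),24,36,28),((451,-163),20,36,32),((448,-93),50,65,32)):
    m=(P[...,2]>lo)&(P[...,2]<hi)&(np.hypot(P[...,0]-cen[0],P[...,1]-cen[1])<r)&v
    if m.sum(): print(m.sum(),cv2.minAreaRect(np.float32(P[m][:,:2])),np.percentile(P[m][:,2],95))
im,_=ctrl.get_image("scene");save("s10",cv2.resize(im[180:345,130:480],(700,330)))
E
```

```text
22.5 [ 456.1 -302.3  236.6] [-2.2194e+00 -2.2193e+00  9.0000e-04] 87.96915640250967 0.0
944 ((456.97906494140625, -302.3115539550781), (57.373512268066406, 56.715579986572266), 89.19268035888672) 46.03162069351032
339 ((454.3457336425781, -232.6840057373047), (25.950607299804688, 23.87447166442871), 89.97823333740234) 29.058741281832635
601 ((450.9126281738281, -163.77935791015625), (46.929054260253906, 16.010297775268555), 89.61478424072266) 30.36978777706537
30 ((448.5595703125, -110.492431640625), (13.391870498657227, 1.7683995962142944), 1.4130173921585083) 54.4210523372736
```

View pics/s10.png

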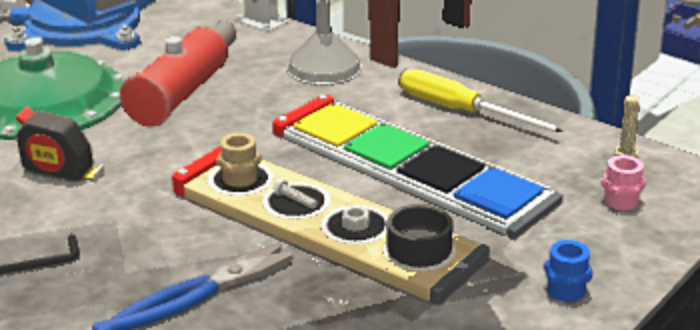

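The scene crop shows, from the board's red end, the nipple (240,160), bolt (295,193), nut (355,218) and cap (420,235), each centred on its pad. The bystanders have not moved, so I hand the job in.

```bash
python3 -c "
from workcell import ctrl
print(ctrl.close_job())"
```

```text
the job is handed in; nothing more can be done
None
```

All four parts are on the board in reverse order (nipple, bolt, nut, cap from the red end), released and centred on their pads by camera check; the job was handed in at about 22.6 s, and no verdict was shown.

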